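Free a trailer keel roller by wedging back its spring pin

ROBOT

A 6-joint arm with a two-finger parallel gripper is mounted at the origin on a cart in front of the work surface, level with it; the furniture and walls round the work are solid. World frame = base frame: x ahead of the robot, y to its left, z up, the work surface at z = 0. Lengths are in m, angles in rad, forces in N, time in s.
With the tool pointing down it reaches from about 0.225 to 0.875 m from the base axis. Payload 3.4 kg.
Tool frame: the origin (TCP) lies on the centre line of the jaws, within the pads' length; the fingertips stand 11 mm ahead of it and the grasp point (between the pads) lies 8 mm behind it; z points along the fingers, y is the line along which they close (so a half turn about z gives the same grasp; the last joint's range is limited). The gripper opens to 85 mm and grips with 20 to 120 N. Pads are 22 mm wide; open, the fingers measure 114 mm over their backs; the gripper's body (76 mm by 85 mm) begins 54 mm behind the grasp point. The pads swing forward as they close: fully open they stand 13 mm farther back than shut.
Start: joints at [-1.407, 0.276, 1.505, -0, 1.361, -0.121], TCP at [0.162, -0.552, 0.242] pointing down, gripper open.
Joint ranges: [-2.89, 2.89], [-0.75, 2.08], [0.22, 2.7], [-1.18, 4.32], [0.11, 2.71], [-2.7, 2.7]. Speed limits (rad/s): [2.57, 2.57, 3.14, 3.14, 3.14, 3.14].

INTERFACE

Orientations are given as a unit quaternion [w, x, y, z].
In Python, from rig import manip, eyes, job gives the robot as it stands.
- The arm moves only by the tool drive_tool, never from a script. Its argument "rows" is a list of rows, each a list of 3 entries, a list of its own where there are three numbers: the turn, a rotation vector about the world's x, y, z in rad, then the shift along the world's x, y, z in cm, then the finger opening in cm, from 0 to 8.54. A call has 1 to 8 rows; each row shifts and turns the commanded pose from where the row before left it; what a row does not reach is not made up. A row lasts 1/8 s, in which the tool goes at most 62.5 mm and 10.7 degrees, less where a joint would pass 70% of its speed; a pose out of reach is approached as far as the arm can. A call is refused whole if a number of a shift passes 6.25 or a number of a turn 0.188, either way. A call with a gripper value outside its range is refused whole. The fingers move at their own pace and stop on an object; "force" is the grip in N (left out, the last holds). Time passes only in rows, so rows that do not move let the fingers close. It gives the time, the measured TCP pose, the force, the opening and the grip force at its end, in the units of the state.
- manip.get_state(): the state, without advancing time (a new reading comes with each control period).
- eyes.get_image(name): name is "side" or "top"; returns the picture (420x560x3 uint8, red, green, blue); there is no depth.
- eyes.get_calibration(name): a dict with "camera_matrix" (3x3 intrinsics, pixels), "view" (4x4, takes a point from world to camera coordinates). Camera axes: x right, y up, looking along -z (the intrinsics and any distortion apply to the point x, -y, -z); pixel columns grow to the right and rows downward; lengths in m; the calibration is good to about 2 mm. A picture is of the moment at which its call begins. get_calibration takes no time and is no camera call.
- job.sign_off(): hands the job in; it is judged then, once.
The state is a dict: "clock": time; "qpos": joint angles; "qd": joint speeds; "effort": joint torques, N m; "position": TCP position; "ee_rot": TCP orientation; "contact_force": force on the tool from outside, world axes, zero at the start; "moment": the same for the moment, N m; "width": finger opening in m; "gripper_force": force on a finger pad.
Only numpy, scipy, OpenCV 4.12 (cv2) and the standard library are available. Lean on these libraries where they do the work, as an engineer would, in place of code of your own. Each camera call takes 0.05 s, during which the arm holds its last target. There are 200 camera calls.

TASK

Take the rubber keel roller out of its trailer bracket. Push the forked wedge all the way down astride the spring pin, between the guide plate and the pin's collar, and leave it standing there so that it keeps the pin drawn back; then lift the roller out of its bracket and lay it lengthwise in the parts tray. Do not disturb the tape measure, the jar of screws or the sanding block.

Things in the scene. Friction and masses are not known exactly. Their poses are not given: they have to be found in the camera images.
- bracket: Steel keel-roller bracket, fixed, base plate 210 x 56 mm. Origin on the bench under the roller; its y axis points from the roller to the spring pin, z up. In y from the origin: slotted cheeks at -52 and +52 mm, guide plate (round top, 76 mm high) from 71 to 77 mm, collar on the pin from 86 to 92 mm, then a coil spring running into a barrel that starts at 104 mm. Roller and pin lie on one line 58 mm above the bench.
- pin_gap (a point): On the pin's axis, half-way along the 9 mm wide open gap between guide plate and collar, 81.5 mm along y from the bracket's origin and 58 mm up; axes as the bracket's. The pin is 8 mm thick, the collar 32 mm across. The housing's flat floor is 34 mm below this point: the wedge's tips stand on it when it is fully down.
- spring_pin (a joint): How far the spring pin is drawn back along +y of the bracket, in m: 0 at rest, stop at 0.018. It springs back by itself (4 N at rest, 8 N at 0.010). At rest its end sits 7 mm inside the roller's hollow journal and keeps the roller from being lifted; from 0.009 on it is clear. The wedge, fully down, holds it at about 0.011.
- roller_centre (a point): Centre of the loose black rubber roller (about 0.3 kg), a spool along its own y: ends 58 mm across, between them a straight waist 40 mm across and 48 mm long, grasped there from above across the axis. With the steel tubes (16 mm across) at its ends it is 136 mm long; these lie in open-topped slots, so once the pin is clear it lifts straight up, clear of all after 40 mm.
- fork_grip (a point): Middle of the wooden handle of the loose forked wedge (0.25 kg, 130 mm tall, upright, prongs down, z up). Handle 26 mm (x) by 20 mm (y), from 26 mm below to 30 mm above this point; under it a 46 x 34 mm bolster. The tips are 100 mm below this point. Pushing it fully down in the bracket takes about 5 to 12 N; it then stays by itself, its head 154 mm above the bench.
- fork: The same wedge; origin at the level of the tips, axes as the handle's. Two prongs side by side in x (16 mm apart inside, 32 mm outside), joined 44 mm above the tips. Back face flat, at y = -10 mm. Tips 3 mm thick (y -10 to -7 mm), the sloped front widens to y = +10 mm at 44 mm height. In the bracket: flat back to the guide plate, fork y along bracket y, slope to the collar.
- block_slot (a point): Centre of the slot in the top of the fixed wooden tool block (90 x 76 mm, 78 mm high; the slot is 16 mm off its middle) in which the wedge hangs by its bolster at the start, tips 68 mm down. Lift the wedge straight up by 75 mm to clear it.
- tray_in (a point): Centre of the inner floor of the open grey parts tray (fixed), 4 mm above the bench; inside 172 mm along its x, 132 mm along its y, walls 4 mm thick, tops 28 mm above the bench. z up.
- tape_measure: Tape measure, 44 x 90 x 69 mm, black; origin under its middle. Not to be disturbed.
- jar_screws: Glass jar of screws with a lid, 64 mm across, 87 mm high; origin under its middle. Not to be disturbed.
- sanding_block: Sanding block, 63 x 101 x 32 mm, brown; origin under its middle. Not to be disturbed.

How it is judged:
On the way:
1. the forked wedge stands fully down astride the pin and holds it drawn back, the roller still in its bracket (value of joint spring_pin above 0.009 m and z of fork_grip in the frame of pin_gap below 0.07 m and horizontal distance between fork_grip and pin_gap below 0.018 m and angle between fork_grip's own z axis and vertical below 0.2 rad and distance of roller_centre from where it was at the start of the episode below 0.008 m), for 0.2 s.
At the end, for the whole second after the job is handed in: The roller lies at rest on the floor of the tray (its centre within the walls, under 36 mm above the floor); the forked wedge stands upright, within 4 mm of fully down astride the pin, and the pin is still drawn back by more than 9 mm (value of joint spring_pin above 0.009 m and z of fork_grip in the frame of pin_gap below 0.07 m and horizontal distance between fork_grip and pin_gap below 0.018 m and angle between fork_grip's own z axis and vertical below 0.2 rad and x of roller_centre in the frame of tray_in between -0.07 and 0.07 m and y of roller_centre in the frame of tray_in between -0.06 and 0.06 m and z of roller_centre in the frame of tray_in below 0.036 m and linear speed of roller below 0.05 m/s and linear speed of fork below 0.03 m/s); the robot touches nothing.
It fails at once if the tape measure is moved by more than 30 mm (distance of tape_measure from where it was at the start of the episode above 0.03 m).
It fails at once if the jar of screws is moved by more than 30 mm (distance of jar_screws from where it was at the start of the episode above 0.03 m).
It fails at once if the sanding block is moved by more than 30 mm (distance of sanding_block from where it was at the start of the episode above 0.03 m).
It also fails if it takes over 58 s, if anything falls off the work surface, if the arm or the gripper's body presses on something with over 40 N, if the wrist force passes 120 N, or if a joint passes its speed limit or range.

## Working session

There is one attempt and no reset: what is moved stays moved. The work goes in short steps, Python scripts to look and compute and a tool call to move; the robot and the scene stay as the last step left them, time stands still between calls to the robot, and variables do not carry over. Pictures are saved under pics/ and viewed, at most 10 in all, crops included, and the job is handed in when it is done.

Besides the shell and the picture viewer there is one more tool, called after "Emit:" as name(argument=value, ...), one argument or row to a line, values as JSON. drive_tool: Moves the arm, as the interface text tells. Its arguments: {"type":"object","properties":{"rows":{"type":"array"},"force":{"type":"number"}},"required":["rows"]}

```bash
mkdir -p pics; cat > h.py <<'E'
import numpy as np,cv2
from rig import manip,eyes,job
def cal(n):
    c=eyes.get_calibration(n);return np.array(c["camera_matrix"]),np.array(c["view"])
def proj(n,p):
    K,V=cal(n);q=V[:3,:3]@np.array(p)+V[:3,3];q=K@np.array([q[0],-q[1],-q[2]]);return q[:2]/q[2]
def ray(n,u,v):
    K,V=cal(n);d=np.linalg.inv(K)@np.array([u,v,1.]);d=V[:3,:3].T@np.array([d[0],-d[1],-d[2]]);return -V[:3,:3].T@V[:3,3],d
def onz(n,u,v,z):
    o,d=ray(n,u,v);return o+d*(z-o[2])/d[2]
def snap(n,f):
    im=eyes.get_image(n);cv2.imwrite('pics/'+f,im[:,:,::-1]);return im
E
python3 - <<'E'
from h import *
snap('top','t0.png');snap('side','s0.png')
for n in('top','side'):
    c=eyes.get_calibration(n);print(c)
s=manip.get_state();print(s)
E
```

```text
{'camera_matrix': array([[463.22573116,   0.        , 284.34732982],
       [  0.        , 463.22573116, 209.08876053],
       [  0.        ,   0.        ,   1.        ]]), 'view': array([[-0.01349108, -0.99983374, -0.01226752, -0.18670932],
       [ 0.9912205 , -0.01498668,  0.13136713, -0.55024698],
       [-0.13152914, -0.01038753,  0.99125788, -1.0982274 ],
       [ 0.        ,  0.        ,  0.        ,  1.        ]])}
{'camera_matrix': array([[418.97641705,   0.        , 278.57265889],
       [  0.        , 418.97641705, 211.72280206],
       [  0.        ,   0.        ,   1.        ]]), 'view': array([[ 0.99929198,  0.02561633, -0.02755615, -0.53068859],
       [ 0.01388464,  0.42963109,  0.90289775,  0.01347603],
       [ 0.03496791, -0.90264109,  0.42897122, -1.28214837],
       [ 0.        ,  0.        ,  0.        ,  1.        ]])}
{'clock': 0.1, 'qpos': array([-1.40699770e+00,  2.76569091e-01,  1.50599827e+00,  3.45575774e-06,
        1.36069701e+00, -1.21047708e-01]), 'qd': array([ 1.85883185e-04, -1.27907392e-03, -3.82267309e-03,  1.49273065e-03,
        4.38331847e-05, -2.30644001e-03]), 'effort': array([ 1.77112452e-03, -4.17700660e+01, -2.46404260e+01, -2.14236111e-04,
        5.84075548e-03, -3.21942579e-06]), 'position': array([ 0.16147761, -0.55139879,  0.24150819]), 'ee_rot': array([-8.35707490e-04,  9.89874658e-01,  1.41941756e-01, -1.61763867e-05]), 'contact_force': array([-0.40833547, -0.57268114, -0.61944839]), 'moment': array([-0.03046853,  0.044924  ,  0.0103721 ]), 'gripper_force': 0.0, 'width': 0.08520825990737302}
```

View pics/t0.png

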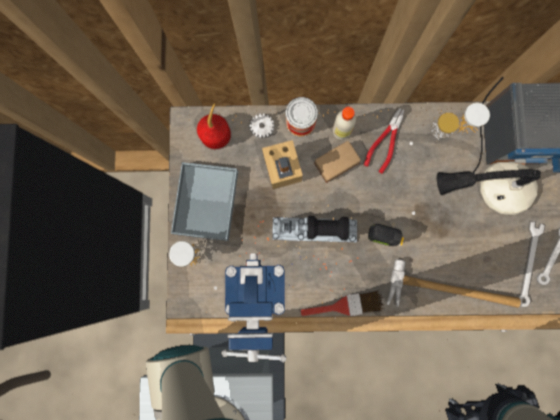

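View pics/s0.png

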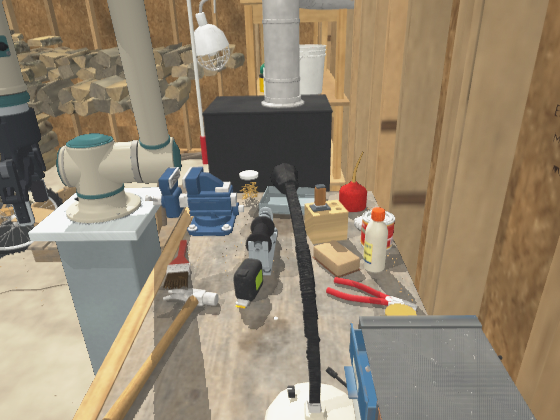

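The top view shows the bracket at (315,229) with its pin to the left (+y). The tape measure is at (385,234), the wedge in its block at (283,162), the tray at (206,202), the sanding block at (338,161) and the jar at (182,254). I'll zoom in.

```bash
python3 - <<'E'
from h import *
a=cv2.imread('pics/t0.png')[135:255,165:365];cv2.imwrite('pics/t0c.png',cv2.resize(a,None,fx=4,fy=4,interpolation=cv2.INTER_CUBIC))
a=cv2.imread('pics/s0.png')[165:285,225:375];cv2.imwrite('pics/s0c.png',cv2.resize(a,None,fx=5,fy=5,interpolation=cv2.INTER_CUBIC))
E
```

```text
(no output)
```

View pics/t0c.png

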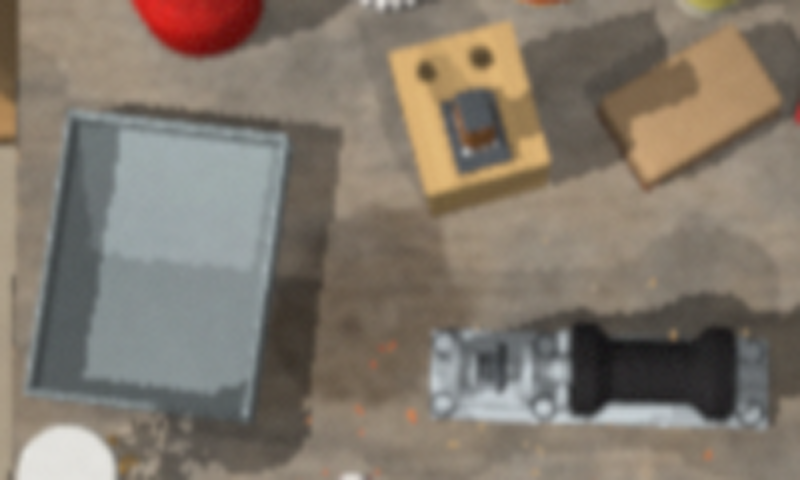

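View pics/s0c.png

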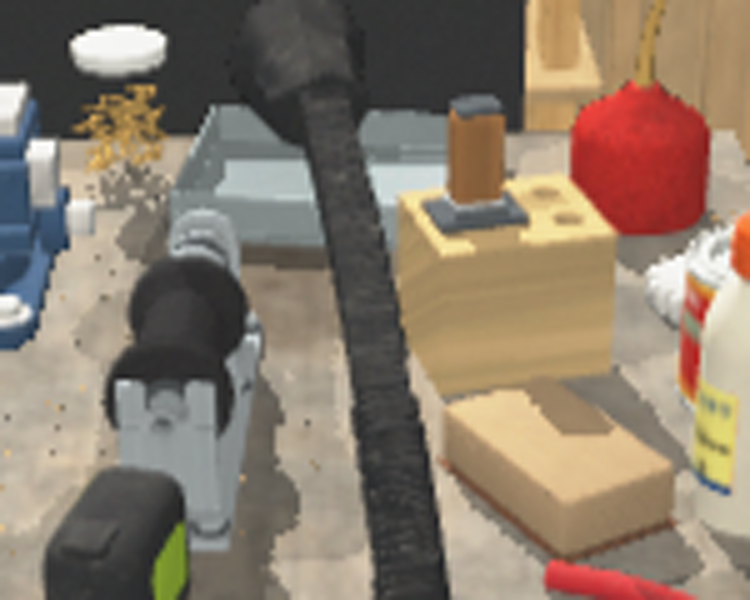

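```bash
python3 - <<'E'
from h import *
T=lambda u,v,z:np.round(onz('top',165+(u-1.5)/4,135+(v-1.5)/4,z)*1000,1)
S=lambda u,v,z:np.round(onz('side',225+(u-2)/5,165+(v-2)/5,z)*1000,1)
def tri(a,b):
    o1,d1=ray('top',165+(a[0]-1.5)/4,135+(a[1]-1.5)/4);o2,d2=ray('side',225+(b[0]-2)/5,165+(b[1]-2)/5)
    s=np.linalg.lstsq(np.c_[d1,-d2],o2-o1,rcond=None)[0];p=o1+d1*s[0];q=o2+d2*s[1];return np.round((p+q)/2*1000,1),np.linalg.norm(p-q)*1000
print('block top',[T(*p,.078) for p in [(388,52),(513,22),(550,165),(430,198)]])
print('block top side',[S(*p,.078) for p in [(398,195),(548,175),(617,235),(447,255)]])
print('bolster',[T(*p,.085) for p in [(455,172),(513,160),(445,108)]])
print('bolster side',[S(*p,.085) for p in [(422,208),(450,232),(527,217)]])
print('head', T(476,107,.140),S(476,103,.140),tri((476,107),(476,103)))
print('base',[T(*p,.006) for p in [(431,328),(770,342),(768,428),(431,420)]])
print('waist',T(610,371,.07),T(705,372,.07),T(657,340,.058),T(657,404,.058))
print('rollends',T(571,371,.06),T(737,373,.06),'disk L',T(588,325,.058),T(588,419,.058),'R',T(718,328,.058),T(718,420,.058))
print('tray',[T(*p,.028) for p in [(70,112),(289,134),(250,418),(27,395)]])
print('side guide top',S(203,210,.076))
im=cv2.imread('pics/t0.png');g=im.max(2)
m=(g<55).astype('uint8');m[:, :300]=0;m[:,362:]=0;m[:210]=0;m[250:]=0
n,l,st,c=cv2.connectedComponentsWithStats(m)
for i in range(1,n):
  if st[i,4]>100:
    print(st[i],c[i]); 
    mm=l==i
    for x in range(st[i,0],st[i,0]+st[i,2],3): v=np.where(mm[:,x])[0];print((x,v.min(),v.max()),end=' ')
print([proj('top',p) for p in[(.5,0,0)]])
E
```

```text
block top [array([ 691.3, -142.6,   78. ]), array([ 708.5, -217.7,   78. ]), array([ 620.8, -238.3,   78. ]), array([ 602. , -166.8,   78. ])]
block top side [array([ 603.4, -166.2,   78. ]), array([ 682.4, -143.6,   78. ]), array([ 709.2, -217.5,   78. ]), array([ 625. , -237.3,   78. ])]
bolster [array([ 616., -182.,   85.]), array([ 622.7, -216.3,   85. ]), array([ 654.7, -176.5,   85. ])]
bolster side [array([ 614.5, -197.8,   85. ]), array([ 626.9, -226.2,   85. ]), array([ 665.6, -210.2,   85. ])]
head [ 641.9 -195.5  140. ] [ 640.7 -195.5  140. ] (array([ 641.3, -195.5,  140.1]), np.float64(1.1511742854735205))
base [array([ 532.8, -164. ,    6. ]), array([ 520.8, -375.6,    6. ]), array([ 467.2, -372.6,    6. ]), array([ 475.2, -163.4,    6. ])]
waist [ 498.3 -271.6   70. ] [ 496.9 -327.4   70. ] [ 517.5 -300.7   58. ] [ 479.3 -299.7   58. ]
rollends [ 499.5 -249.    60. ] [ 496.9 -347.5   60. ] disk L [ 527.1 -259.8   58. ] [ 471.  -258.6   58. ] R [ 524.2 -337.3   58. ] [ 469.3 -335.6   58. ]
tray [array([669.6,  59.7,  28. ]), array([653.3, -77.5,  28. ]), array([476.5, -53.6,  28. ]), array([492.6,  83.4,  28. ])]
side guide top [ 503.4 -176.8   76. ]
[308 215  41  24 720] [328.13194444 226.89861111]
(308, np.int64(216), np.int64(236)) (311, np.int64(216), np.int64(237)) (314, np.int64(216), np.int64(236)) (317, np.int64(219), np.int64(234)) (320, np.int64(220), np.int64(234)) (323, np.int64(220), np.int64(234)) (326, np.int64(220), np.int64(234)) (329, np.int64(220), np.int64(234)) (332, np.int64(221), np.int64(234)) (335, np.int64(220), np.int64(234)) (338, np.int64(220), np.int64(235)) (341, np.int64(217), np.int64(238)) (344, np.int64(217), np.int64(238)) (347, np.int64(217), np.int64(237)) [array([207.35945492, 230.83215783])]
```

```bash
python3 - <<'E'
from h import *
a=cv2.imread('pics/t0.png')[208:248,268:322];a=cv2.resize(a,None,fx=14,fy=14,interpolation=cv2.INTER_CUBIC)
o=np.array([.4982,-.299]);ey=np.array([.038,.999]);ex=np.array([.999,-.038])
for yb,z,c in[(71,76,(0,0,255)),(77,76,(0,0,255)),(86,74,(0,255,0)),(92,74,(0,255,0)),(104,70,(255,0,0)),(52,60,(255,255,0))]:
    q=[((proj('top',[*(o+ey*yb/1e3+ex*s),z/1e3])-[268,208])*14+6.5).astype(int) for s in(-.02,.02)]
    cv2.line(a,tuple(map(int,q[0])),tuple(map(int,q[1])),c,1)
cv2.imwrite('pics/gap.png',a)
E
```

```text
(no output)
```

View pics/gap.png

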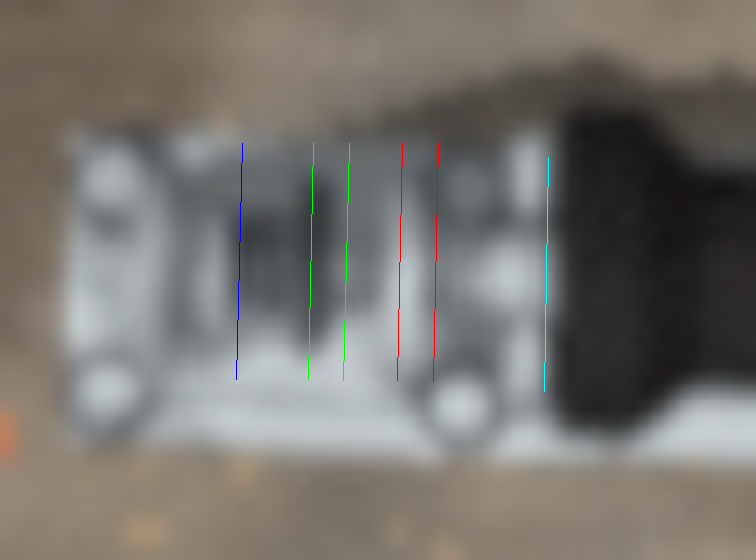

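The overlay puts the whole bracket about 1.2 px to the left of my lines, so the bracket origin is near (0.498, -0.297). Next I check the lamp head before the first move.

```bash
python3 - <<'E'
from h import *
for a,b in[((443,183),(285,172)),((535,176),(318,380)),((490,178),(295,230))]:
    o1,d1=ray('top',*a);o2,d2=ray('side',*b)
    s=np.linalg.lstsq(np.c_[d1,-d2],o2-o1,rcond=None)[0];p=o1+d1*s[0];q=o2+d2*s[1];print(p,q)
E
```

```text
[ 0.55979053 -0.50025745  0.28622594] [ 0.5623516  -0.50005949  0.28663289]
[ 0.60500641 -0.76944745  0.11169459] [ 0.60270048 -0.76965266  0.11135001]
[ 0.57747695 -0.61134508  0.23778085] [ 0.57715329 -0.61137107  0.23772936]
```

Emit:
drive_tool(
  rows=[
    [[0,0,0],[3.2,2.4,0],8.5],
    [[0,0,-0.025],[3.2,2.4,0],8.5],
    [[0,0,-0.024],[3.2,2.4,0],8.5],
    [[0,0,0],[3.2,2.4,0],8.5],
    [[0,0,0],[3.2,2.4,0],8.5],
    [[0,0,0],[3.2,2.4,0],8.5],
    [[0,0,0],[3.2,2.4,0],8.5],
    [[0,0,0],[0,0,0],8.5],
  ],
  force=60,
)

```text
clock: 1.1
position: [0.3871, -0.382, 0.2419]
ee_rot: [-0.001, 0.993, 0.119, 0.0]
contact_force: [-1.0, -0.8, 0.2]
width: 0.0853
gripper_force: 0.0
```

Emit:
drive_tool(
  rows=[
    [[0,0,0],[3.6,2.66,0],8.5],
    [[0,0,0],[3.6,2.66,0],8.5],
    [[0,0,0],[3.6,2.66,0],8.5],
    [[0,0,0],[3.6,2.66,0],8.5],
    [[0,0,0],[3.6,2.66,-1],8.5],
    [[0,0,0],[3.6,2.66,-2],8.5],
    [[0,0,0],[3.8,2.69,-2],8.5],
    [[0,0,0],[0,0,0],8.5],
  ],
)

```text
clock: 2.1
position: [0.6402, -0.1957, 0.1892]
ee_rot: [-0.001, 0.993, 0.119, -0.002]
contact_force: [0.0, -0.7, -0.3]
width: 0.0857
gripper_force: 0.0
```

```bash
python3 - <<'E'
from h import *
s=manip.get_state();print(s['position'],s['ee_rot'])
a=snap('side','s1.png')[100:250,240:400];b=eyes.get_image('top')[110:230,220:380]
a=cv2.resize(a,None,fx=2.5,fy=2.5,interpolation=2);b=cv2.resize(b,None,fx=2.5,fy=2.5,interpolation=2)
o=np.zeros((375,800,3),'uint8');o[:375,:400]=a;o[:300,400:]=b;cv2.imwrite('pics/c1.png',o[:,:,::-1])
E
```

```text
[ 0.6401716  -0.19574801  0.18922229] [-0.0012189   0.99289173  0.11900085 -0.0018214 ]
```

View pics/c1.png

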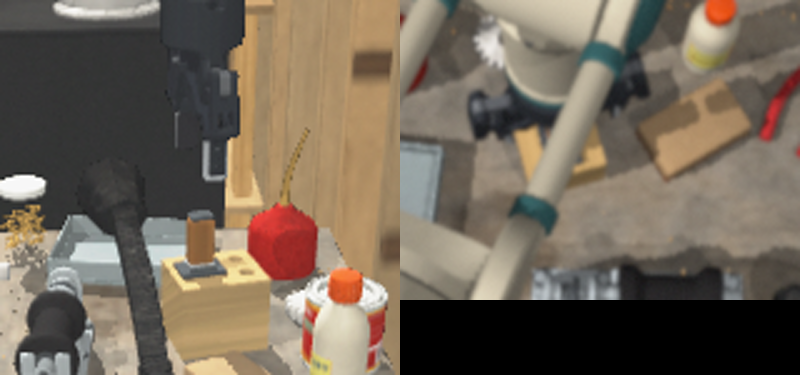

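The gripper is over the wedge: in the side view the fingers are at about (205,130) and the handle at (201,240). I descend and close.

Emit:
drive_tool(
  rows=[
    [[0,0,0],[0.1,0,-2.5],8.5],
    [[0,0,0],[0,0,-2.5],8.5],
    [[0,0,0],[0,0,-2.0],8.5],
    [[0,0,0],[0,0,-1.4],8.5],
    [[0,0,0],[0,0,0],4],
    [[0,0,0],[0,0,0],0],
    [[0,0,0],[0,0,0],0],
    [[0,0,0],[0,0,0],0],
  ],
  force=60,
)

```text
clock: 3.2
position: [0.641, -0.1974, 0.1093]
ee_rot: [0.0, 0.993, 0.118, 0.001]
contact_force: [-0.6, -0.3, 2.8]
width: 0.0192
gripper_force: 60.6
```

Emit:
drive_tool(
  rows=[
    [[0,0,0],[0,0,1.5],0],
    [[0,0,0],[0,0,2.5],0],
    [[0,0,0],[0,0,3],0],
    [[0,0,0],[0,0,3],0],
    [[0,0,0],[-2,0,1],0],
    [[0,0,0],[-3,0,0],0],
    [[0,0,0],[0,0,0],0],
  ],
)

```text
clock: 4.08
position: [0.5865, -0.1967, 0.218]
ee_rot: [-0.001, 0.993, 0.117, -0.002]
contact_force: [-0.5, -0.1, -2.7]
width: 0.0194
gripper_force: 60.1
```

```bash
python3 - <<'E'
from h import *
s=manip.get_state();print(s['position'],s['ee_rot'],s['contact_force'])
c=proj('side',s['position']).astype(int);print(c)
a=snap('side','s2.png')[c[1]-40:c[1]+80,c[0]-60:c[0]+60]
cv2.imwrite('pics/c2.png',cv2.resize(a,None,fx=5,fy=5,interpolation=2)[:,:,::-1])
E
```

```text
[ 0.58648006 -0.19669399  0.21798733] [-7.79708639e-04  9.93105062e-01  1.17207449e-01 -2.03487585e-03] [-0.50493131 -0.10492916 -2.70193305]
[297 155]
```

View pics/c2.png

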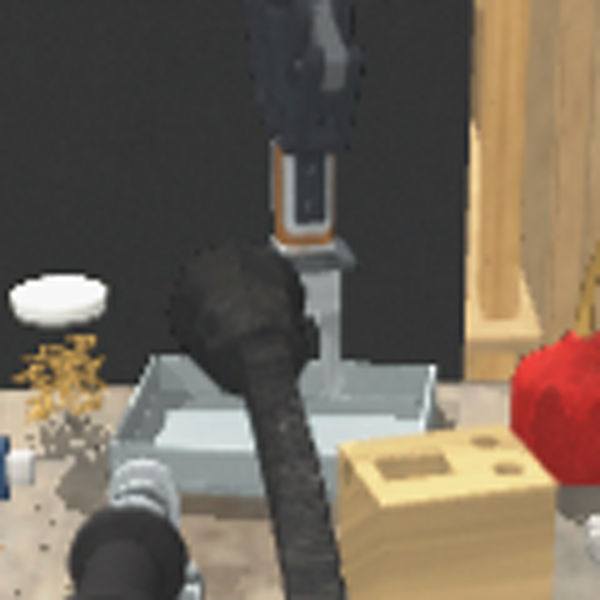

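```bash
python3 - <<'E'
from h import *
print(manip.get_state()['qpos'])
E
```

```text
[-4.35101456e-01  3.58516031e-01  1.44255583e+00 -2.81875705e-04
  1.34246163e+00  9.00657951e-01]
```

Emit:
drive_tool(
  rows=[
    [[0,0,0.18],[-1.2,0,0.5],0],
    [[0,0,0.18],[-1.2,0,0.5],0],
    [[0,0,0.18],[-1.2,0,0.5],0],
    [[0,0,0.18],[-1.2,0,0.5],0],
    [[0,0,0.18],[-1.2,0,0],0],
    [[0,0,0.18],[-1.2,0,0],0],
    [[0,0,0.18],[-1.2,0,0],0],
    [[0,0,0.18],[0,0,0],0],
  ],
)

```text
clock: 5.12
position: [0.5054, -0.1971, 0.2379]
ee_rot: [-0.001, 0.667, 0.745, -0.0]
contact_force: [-0.5, -0.4, -1.4]
width: 0.0191
gripper_force: 60.1
```

```bash
python3 - <<'E'
from h import *
s=manip.get_state();print(s['position'],s['ee_rot'],s['contact_force'])
c=proj('side',s['position']).astype(int);print(c)
a=snap('side','s3.png')[c[1]-30:c[1]+90,c[0]-60:c[0]+60]
cv2.imwrite('pics/c3.png',cv2.resize(a,None,fx=5,fy=5,interpolation=2)[:,:,::-1])
E
```

```text
[ 0.50544532 -0.19711842  0.23785601] [-6.33648078e-04  6.66919218e-01  7.45129728e-01 -2.10026551e-04] [-0.47789368 -0.41199879 -1.37694282]
[262 147]
```

View pics/c3.png

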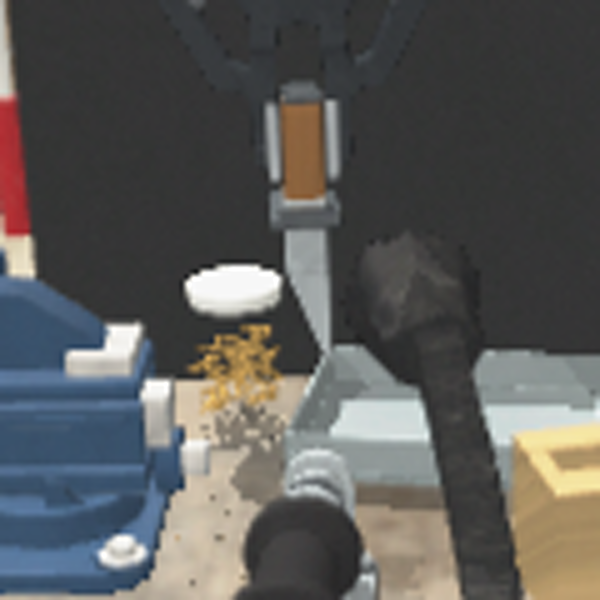

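The wedge's flat back faces image right (+x) and its slope faces image left, so the fork's y axis now points along world -x. It must turn back by -98.5°.

Emit:
drive_tool(
  rows=[
    [[0,0,-0.172],[0,-0.5,0],0],
    [[0,0,-0.172],[-0.2,-0.5,0],0],
    [[0,0,-0.172],[-0.2,0,0],0],
    [[0,0,-0.172],[0,0,0],0],
    [[0,0,-0.172],[0,0,0],0],
    [[0,0,-0.172],[0,0,0],0],
    [[0,0,-0.172],[0,0,0],0],
    [[0,0,-0.172],[0,0,0],0],
  ],
)

```text
clock: 6.18
position: [0.5025, -0.2073, 0.2378]
ee_rot: [-0.0, 0.989, 0.145, -0.0]
contact_force: [0.4, 0.5, -2.2]
width: 0.0194
gripper_force: 60.1
```

Emit:
drive_tool(
  rows=[
    [[0,0,-0.172],[0,0,-1],0],
    [[0,0,-0.171],[0,0,-2],0],
    [[0,0,0],[0,0,-1],0],
    [[0,0,0],[0,0,0],0],
  ],
)

```text
clock: 6.68
position: [0.5021, -0.2071, 0.1974]
ee_rot: [-0.001, 1.0, -0.021, -0.001]
contact_force: [-0.2, 0.3, -2.6]
width: 0.0193
gripper_force: 60.0
```

```bash
python3 - <<'E'
from h import *
s=manip.get_state();print(s['position'],s['ee_rot'],s['contact_force'])
c=proj('side',s['position']).astype(int);print(c)
a=snap('side','s4.png')[c[1]-20:c[1]+80,c[0]-50:c[0]+50]
b=snap('top','t4.png')[190:260,250:350]
o=np.zeros((500,800,3),'uint8');o[:500,:400]=cv2.resize(a,(400,400),interpolation=2)[:400] if 0 else cv2.resize(a[:,10:90],(400,500),interpolation=2);o[:280,400:]=cv2.resize(b,(400,280),interpolation=2)
cv2.imwrite('pics/c4.png',o[:,:,::-1])
E
```

```text
[ 0.50210067 -0.20705271  0.19738074] [-5.04222502e-04  9.99781685e-01 -2.08654690e-02 -9.80144907e-04] [-0.23797158  0.34906818 -2.61742485]
[261 165]
```

View pics/c4.png

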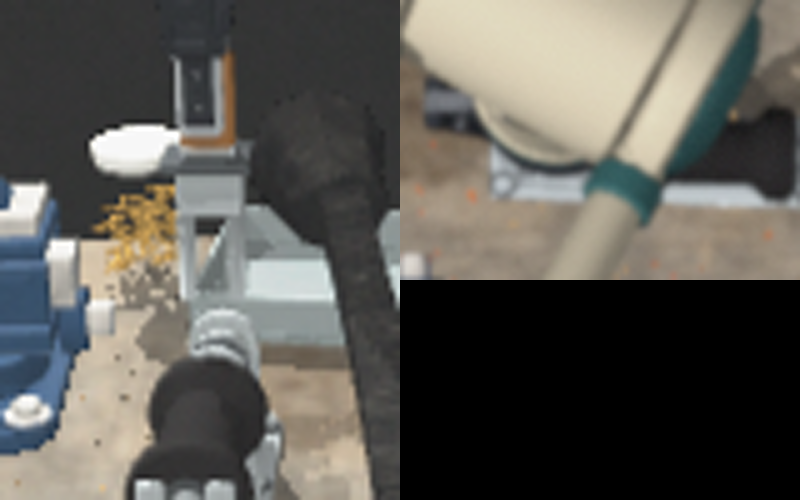

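```bash
python3 - <<'E'
from h import *
c=np.array([261,165])
f=lambda p:np.round((proj('side',p)-(c-[40,20]))*5+2)
p=np.array([.5021,-.2071,.1974])
for dz in(.03,0,-.026,-.056,-.1):print('fork axis',dz,f(p+[0,-.010,dz]))
o=np.array([.4983,-.2968]);ey=np.array([.038,.999])
for yb,z in[(71,76),(71,58),(-52,58),(-20,58),(34,87),(-49,87)]:print('br',yb,z,f([*(o+ey*yb/1e3),z/1e3]))
E
```

```text
fork axis 0.03 [202.  50.]
fork axis 0 [205. 111.]
fork axis -0.026 [207. 163.]
fork axis -0.056 [210. 222.]
fork axis -0.1 [214. 305.]
br 71 76 [213. 352.]
br 71 58 [214. 385.]
br -52 58 [187. 510.]
br -20 58 [195. 475.]
br 34 87 [204. 365.]
br -49 87 [185. 449.]
```

```bash
python3 - <<'E'
import cv2
a=cv2.imread('pics/s4.png')[170:250,235:295];cv2.imwrite('pics/c5.png',cv2.resize(a,None,fx=7,fy=7,interpolation=2))
E
```

```text
(no output)
```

View pics/c5.png

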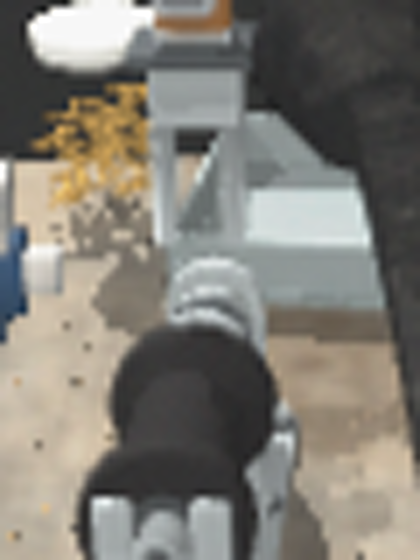

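The fork's prongs appear at columns 155–245, centred on 200 and matching the kinematics. The guide-plate and barrel arcs are centred near 210. I can't view any more pictures, so I check the plate's centre numerically.

```bash
python3 - <<'E'
from h import *
g=cv2.cvtColor(cv2.imread('pics/t0.png'),6);print('top rows212-243 cols 284..300 step2')
for r in range(212,243):print(r,g[r,282:304:2])
g=cv2.cvtColor(cv2.imread('pics/s0.png'),6);print('side cols 254..278')
for r in range(204,224):print(r,g[r,254:280])
o=np.array([.4983,-.2968]);ey=np.array([.038,.999])
for yb,z in[(71,76),(77,76),(89,74),(104,74),(71,58),(92,42)]:print(yb,z,proj('side',[*(o+ey*yb/1e3),z/1e3]),proj('top',[*(o+ey*yb/1e3),z/1e3]))
E
```

```text
top rows212-243 cols 284..300 step2
212 [110 121 129 131 132 129 131 125 122 119 120]
213 [109 121 128 128 126 125 121 119 115 110 104]
214 [112 122 128 127 123 121 118 113 103  93  84]
215 [114 126 127 126 120 115 112 100  82  76  74]
216 [119 132 127 124 118 103 100  80  74  72  75]
217 [137 143 126 116 111  95  92  84  79  71  75]
218 [153 137 124 109 106 101  99  97  91  73  76]
219 [139 117 112 106 104 106 105 104  92  86  87]
220 [113 106 105 101  88 106 106 107  84 102 102]
221 [101 105 105 100  69 102 108 118  85 106 110]
222 [101  96  96  95  59 100 110 131  92 102 103]
223 [108  89  77  80  59 100 111 141 103  94  92]
224 [119  88  65  75  57  99 107 150 113  99  97]
225 [127  95  68  76  60 102 109 160 123 115 122]
226 [135 103  79  85  67 116 114 174 136 127 147]
227 [147 109  87  86  72 123 121 185 141 135 165]
228 [150 110  88  89  75 118 121 193 138 134 167]
229 [147 117  98  94  80 115 129 192 134 124 145]
230 [140 126 118 111  83 139 154 192 142 119 125]
231 [130 136 142 132  94 167 173 189 148 117 114]
232 [132 147 167 157 124 187 179 183 148 114 110]
233 [146 168 1
[... 2397 characters left out ...]
 56  53  56  57  56  55  56  55  48  47  46  46  46  47  48  48  45  47
  70 134 134 131 126 123 120 116]
222 [ 54  54  57  58  58  56  55  56  55  47  46  46  45  46  47  47  48  46
  44 100 132 130 126 122 116 118]
223 [ 55  55  56  58  61  64  65  65  62  58  47  46  46  47  48  46  47  47
  44  56 128 131 128 128 128 130]
71 76 [263.11775482 214.97827421] [297.74932093 226.26230931]
77 76 [263.35314253 213.91604604] [295.19185332 226.20279816]
89 74 [263.85081609 212.54833391] [290.0782241  226.16464778]
104 74 [264.41594392 209.98689349] [283.70025758 226.01621817]
71 58 [263.43357816 221.5274963 ] [297.62540393 226.97673233]
92 42 [264.50188579 223.42929247] [288.83858506 227.39030356]
```

The plate is centred at column 263, as predicted, so the alignment is good. I lower slowly.

Emit:
drive_tool(
  rows=[
    [[0,0,0],[0,0,-0.8],0],
    [[0,0,0],[0,0,-0.8],0],
    [[0,0,0],[0,0,-0.5],0],
    [[0,0,0],[0,0,-0.4],0],
    [[0,0,0],[0,0,-0.4],0],
    [[0,0,0],[0,0,0],0],
  ],
)

```text
clock: 7.52
position: [0.5024, -0.2073, 0.169]
ee_rot: [-0.0, 1.0, -0.022, -0.0]
contact_force: [0.4, 0.2, -2.0]
width: 0.0195
gripper_force: 60.1
```

Emit:
drive_tool(
  rows=[
    [[0,0,0],[0,0,-0.5],0],
    [[0,0,0],[0,0,-0.5],0],
    [[0,0,0],[0,0,-0.5],0],
    [[0,0,0],[0,0,0],0],
  ],
)

```text
clock: 8.02
position: [0.5031, -0.2086, 0.1543]
ee_rot: [0.001, 1.0, -0.022, 0.001]
contact_force: [0.7, -5.6, -2.7]
width: 0.0194
gripper_force: 60.2
```

Emit:
drive_tool(
  rows=[
    [[0,0,0],[0,-0.05,-0.5],0],
    [[0,0,0],[0,0,-0.5],0],
    [[0,0,0],[0,0,-0.5],0],
    [[0,0,0],[0,0,-0.5],0],
    [[0,0,0],[0,0,-0.5],0],
    [[0,0,0],[0,0,0],0],
  ],
)

```text
clock: 8.78
position: [0.5035, -0.21, 0.1297]
ee_rot: [0.002, 1.0, -0.021, 0.001]
contact_force: [1.0, -8.3, -1.8]
width: 0.019
gripper_force: 60.2
```

Emit:
drive_tool(
  rows=[
    [[0,0,0],[0,0,-0.4],0],
    [[0,0,0],[0,0,-0.4],0],
    [[0,0,0],[0,0,0],0],
  ],
)

```text
clock: 9.15
position: [0.5044, -0.2104, 0.123]
ee_rot: [0.003, 1.0, -0.021, 0.002]
contact_force: [1.2, -6.7, 4.1]
width: 0.0193
gripper_force: 61.3
```

Emit:
drive_tool(
  rows=[
    [[0,0,0],[0,0,-0.3],0],
    [[0,0,0],[0,0,-0.3],0],
    [[0,0,0],[0,0,0],0],
  ],
)

```text
clock: 9.52
position: [0.5052, -0.2104, 0.1225]
ee_rot: [0.003, 1.0, -0.021, 0.004]
contact_force: [-5.7, -2.8, 35.6]
width: 0.0197
gripper_force: 65.6
```

Emit:
drive_tool(
  rows=[
    [[0,0,0],[0,0,0.4],0],
    [[0,0,0],[0,0,0],5],
    [[0,0,0],[0,0,0],5],
    [[0,0,0],[0,0,1],5],
    [[0,0,0],[0,0,2.5],5],
    [[0,0,0],[0,0,4],5],
    [[0,0,0],[0,0,4],5],
    [[0,0,0],[0,0,0],5],
  ],
)

```text
clock: 10.52
position: [0.5044, -0.2084, 0.2379]
ee_rot: [0.001, 1.0, -0.022, 0.003]
contact_force: [0.6, -0.3, -0.4]
width: 0.0502
gripper_force: 0.0
```

```bash
python3 - <<'E'
from h import *
s=manip.get_state();print(s['position'],s['qpos'])
im=snap('side','s6.png')
hsv=cv2.cvtColor(im,cv2.COLOR_RGB2HSV)
sub=hsv[140:225,240:285];m=((sub[...,0]<15)&(sub[...,1]>130)&(sub[...,2]>60)).astype('uint8')
n,l,st,c=cv2.connectedComponentsWithStats(m)
for i in range(1,n):
  if st[i,4]>15: print(st[i]+[240,140,0,0,0],c[i]+[240,140])
for z in(.098,.124,.154):print(z,proj('side',[.5025,-.219,z]))
E
```

```text
[ 0.50436495 -0.20839213  0.23789104] [-5.19748092e-01  2.30795020e-01  1.57912788e+00  6.58832288e-04
  1.32486778e+00  1.09390308e+00]
[259 186  11  17 137] [264.48175182 194.17518248]
0.098 [263.50589531 205.65280641]
0.124 [263.0440029  195.88339301]
0.154 [262.49825804 184.34042942]
```

The wedge stands down, with the handle at rows 186–203 where I predicted it. Next is the roller: turn the tool +90° and move over it.

Emit:
drive_tool(
  rows=[
    [[0,0,0.175],[0,-1.1,0],8.5],
    [[0,0,0.175],[-0.1,-1.1,0],8.5],
    [[0,0,0.175],[-0.1,-1.1,0],8.5],
    [[0,0,0.175],[-0.1,-1.1,0],8.5],
    [[0,0,0.175],[-0.1,-1.1,0],8.5],
    [[0,0,0.175],[-0.1,-1.1,0],8.5],
    [[0,0,0.175],[-0.1,-1.1,0],8.5],
    [[0,0,0.175],[0,-1.1,0],8.5],
  ],
)

```text
clock: 11.58
position: [0.4956, -0.2953, 0.2323]
ee_rot: [-0.002, 0.777, 0.63, -0.0]
contact_force: [0.2, 0.1, -0.8]
width: 0.0852
gripper_force: 0.0
```

Emit:
drive_tool(
  rows=[
    [[0,0,0.171],[0,0,-2],8.5],
    [[0,0,0],[0,0,-3],8.5],
    [[0,0,0],[0,0,-4],8.5],
    [[0,0,0],[0,0,-3],8.5],
    [[0,0,0],[0,0,0],8.5],
  ],
)

```text
clock: 12.2
position: [0.494, -0.2937, 0.1106]
ee_rot: [-0.005, 0.722, 0.692, -0.001]
contact_force: [-0.8, 0.1, -0.1]
width: 0.0855
gripper_force: 0.0
```

```bash
python3 - <<'E'
from h import *
s=manip.get_state();print(s['position'],s['ee_rot'],s['qpos'],s['contact_force'])
E
```

```text
[ 0.49398848 -0.2937193   0.11057432] [-4.62220793e-03  7.22162892e-01  6.91707380e-01 -5.41537781e-04] [-6.57669534e-01  3.82105830e-01  1.69497640e+00  3.45520874e-04
  1.07381317e+00 -6.14761289e-01] [-0.83513964  0.11825045 -0.06601635]
```

Emit:
drive_tool(
  rows=[
    [[0,0,0],[0.4,-0.3,-1],8.5],
    [[0,0,0],[0,0,-1.5],8.5],
    [[0,0,0],[0,0,-1.5],8.5],
    [[0,0,0],[0,0,-1.5],8.5],
    [[0,0,0],[0,0,0],8.5],
  ],
)

```text
clock: 12.82
position: [0.4995, -0.2981, 0.0577]
ee_rot: [-0.002, 0.722, 0.692, -0.0]
contact_force: [0.5, 0.8, -0.8]
width: 0.085
gripper_force: 0.0
```

Emit:
drive_tool(
  rows=[
    [[0,0,0],[-0.1,0.1,-0.7],8.5],
    [[0,0,0],[0,0,0],5],
    [[0,0,0],[0,0,0],0],
    [[0,0,0],[0,0,0],0],
    [[0,0,0],[0,0,0],0],
  ],
  force=60,
)

```text
clock: 13.45
position: [0.5, -0.2982, 0.053]
ee_rot: [0.001, 0.722, 0.692, 0.0]
contact_force: [0.0, -0.2, 3.7]
width: 0.0382
gripper_force: 59.9
```

Emit:
drive_tool(
  rows=[
    [[0,0,0],[0,0,0.5],0],
    [[0,0,0],[0,0,0.5],0],
    [[0,0,0],[0,0,0.5],0],
    [[0,0,0],[0,0,0],0],
  ],
)

```text
clock: 13.95
position: [0.4998, -0.298, 0.0677]
ee_rot: [0.0, 0.722, 0.692, 0.0]
contact_force: [-0.3, -0.3, -3.2]
width: 0.0384
gripper_force: 60.5
```

The roller is free (-3.2 N). I raise it to about z 0.23.

Emit:
drive_tool(
  rows=[
    [[0,0,0],[0,0,2],0],
    [[0,0,0],[0,0,3],0],
    [[0,0,0],[0,0,3.5],0],
    [[0,0,0],[0,0,4],0],
    [[0,0,0],[0,0,3],0],
    [[0,0,0],[0.5,2,1],0],
    [[0,0,0.165],[1,3,0],0],
    [[0,0,0.165],[1,3.5,0],0],
  ],
)

```text
clock: 14.95
position: [0.5241, -0.2106, 0.2311]
ee_rot: [-0.001, 0.597, 0.802, 0.0]
contact_force: [0.3, 0.2, -4.0]
width: 0.0382
gripper_force: 61.2
```

Emit:
drive_tool(
  rows=[
    [[0,0,0.165],[1,3.5,0],0],
    [[0,0,0.165],[1,3.5,0],0],
    [[0,0,0.165],[1,3.5,0],0],
    [[0,0,0.165],[1,3.5,0],0],
    [[0,0,0.165],[0.8,3.5,0],0],
    [[0,0,0.165],[0,3,0],0],
    [[0,0,0.165],[0,1,0],0],
    [[0,0,0],[0,0,0],0],
  ],
)

```text
clock: 15.95
position: [0.5713, 0.0042, 0.231]
ee_rot: [-0.002, 0.064, 0.998, 0.0]
contact_force: [0.4, -0.7, -3.6]
width: 0.0382
gripper_force: 61.1
```

```bash
python3 - <<'E'
from h import *
s=manip.get_state();print(s['position'],s['ee_rot'],s['qpos'],s['contact_force'])
n=s['ee_rot'][1:3];y=2*n[1]*n-[0,1];print(np.degrees(np.arctan2(y[1],y[0])),np.array([.573,.003])-s['position'][:2])
E
```

```text
[0.57129556 0.00420796 0.23097309] [-1.54434548e-03  6.41595044e-02  9.97938359e-01  4.53034689e-04] [-1.14876804e-01  2.78451655e-01  1.52983419e+00  7.69494152e-04
  1.33643750e+00 -1.55744562e+00] [ 0.4090749  -0.67231793 -3.5606043 ]
82.6427803445411 [ 0.00170444 -0.00120796]
```

Emit:
drive_tool(
  rows=[
    [[0,0,0],[0.1,-0.1,-3],0],
    [[0,0,0],[0,0,-4],0],
    [[0,0,0],[0,0,-4],0],
    [[0,0,0],[0,0,-3],0],
    [[0,0,0],[0,0,-2.5],0],
    [[0,0,0],[0,0,-1.5],0],
    [[0,0,0],[0,0,-1],0],
    [[0,0,0],[0,0,0],0],
  ],
)

```text
clock: 16.95
position: [0.5734, 0.0011, 0.042]
ee_rot: [-0.0, 0.065, 0.998, 0.0]
contact_force: [0.5, -0.7, -3.3]
width: 0.0384
gripper_force: 61.2
```

Emit:
drive_tool(
  rows=[
    [[0,0,0],[0,0,-0.5],0],
    [[0,0,0],[0,0,-0.5],0],
    [[0,0,0],[0,0,-0.2],0],
    [[0,0,0],[0,0,0],0],
  ],
)

```text
clock: 17.45
position: [0.5735, 0.0011, 0.0303]
ee_rot: [-0.0, 0.064, 0.998, 0.0]
contact_force: [0.2, -0.2, -3.8]
width: 0.0381
gripper_force: 61.2
```

Emit:
drive_tool(
  rows=[
    [[0,0,0],[0,0,-0.2],0],
    [[0,0,0],[0,0,-0.2],0],
    [[0,0,0],[0,0,0],0],
  ],
)

```text
clock: 17.82
position: [0.574, 0.0011, 0.028]
ee_rot: [0.001, 0.064, 0.998, -0.0]
contact_force: [-1.9, 0.2, 7.2]
width: 0.0385
gripper_force: 62.5
```

Emit:
drive_tool(
  rows=[
    [[0,0,0],[0,0,0.2],4.6],
    [[0,0,0],[0,0,0],6.6],
    [[0,0,0],[0,0,0],6.6],
    [[0,0,0],[0,0,1.5],6.6],
    [[0,0,0],[0,0,3],6.6],
    [[0,0,0],[0,0,4],6.6],
    [[0,0,0],[0,0,5],6.6],
    [[0,0,0],[0,0,5],6.6],
  ],
)

```text
clock: 18.82
position: [0.5734, 0.0012, 0.2158]
ee_rot: [0.0, 0.064, 0.998, 0.0]
contact_force: [0.8, -0.8, -1.0]
width: 0.0659
gripper_force: 0.0
```

Emit:
drive_tool(
  rows=[
    [[0,0,0],[-3,-4,0],6.6],
    [[0,0,0],[-4,-4,0],6.6],
    [[0,0,0],[-4,-4,0],6.6],
    [[0,0,0],[-4,-4,0],6.6],
    [[0,0,0],[-4,-4,0],6.6],
    [[0,0,0],[0,0,0],6.6],
  ],
)

```text
clock: 19.58
position: [0.3812, -0.201, 0.2143]
ee_rot: [0.0, 0.067, 0.998, -0.001]
contact_force: [0.2, 0.3, 0.0]
width: 0.0664
gripper_force: 0.0
```

```bash
python3 - <<'E'
from h import *
im=snap('top','t9.png');g=im.max(2)
q=[proj('top',[.573+a,.003+b,.015]) for a in(-.085,.085) for b in(-.06,.06)];print(np.round(q))
m=((g<60)).astype('uint8');m[:165]=0;m[245:]=0;m[:,:170]=0;m[:,245:]=0
n,l,st,c=cv2.connectedComponentsWithStats(m)
for i in range(1,n):
  if st[i,4]>60: print(st[i],c[i],onz('top',*c[i],.04))
s=snap('side','s9.png');hsv=cv2.cvtColor(s,cv2.COLOR_RGB2HSV);sub=hsv[140:225,240:285];m=((sub[...,0]<15)&(sub[...,1]>130)&(sub[...,2]>60)).astype('uint8')
n,l,st,c=cv2.connectedComponentsWithStats(m)
for i in range(1,n):
  if st[i,4]>15: print(st[i]+[240,140,0,0,0],c[i]+[240,140])
d=np.abs(im.astype(int)-cv2.imread('pics/t0.png')[:,:,::-1]).max(2)>60
for nm,(x0,y0,x1,y1) in dict(tape=(365,220,410,250),jar=(165,238,205,268),sand=(312,140,362,185)).items():print(nm,d[y0:y1,x0:x1].mean())
E
```

```text
[[229. 235.]
 [181. 236.]
 [229. 168.]
 [182. 168.]]
[194 181  27  40 683] [206.87408492 199.9033675 ] [ 0.57242107 -0.00529648  0.04      ]
[259 186  11  17 128] [264.4765625 194.3125   ]
tape 0.0
jar 0.0
sand 0.009333333333333334
```

The roller lies in the tray at (0.572, -0.005). The wedge handle hasn't moved, and the tape measure, jar and sanding block look the same as at the start.

```bash
python3 -c "
from h import *
print(job.sign_off())"
```

```text
the job is handed in; nothing more can be done
None
```

I handed the job in at about 20 s: the wedge stands on the housing floor astride the pin, the roller lies lengthwise in the tray, and the tape measure, jar and sanding block are undisturbed; the hand-in returned no verdict, and I inferred that the pin is drawn back from the wedge's depth and the roller lifting free.

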